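# Slide the transformer home in its corner stop

### The arm

A 7-joint arm with a two-finger parallel gripper is mounted at the origin on a cart in front of the work surface, level with it; the furniture and walls round the work are solid. World frame = base frame: x ahead of the robot, y to its left, z up, the work surface at z = 0. Lengths are in mm, angles in degrees, forces in N, time in s.
With the tool pointing down it reaches from about 350 to 900 mm from the base axis. Payload 7.2 kg.
Tool frame: the origin (TCP) lies at the very end of the fingers, on their centre line; the grasp point (between the pads) lies 19 mm behind it; z points along the fingers, y is the line along which they close (so a half turn about z gives the same grasp; the last joint's range is limited). The gripper opens to 88 mm and grips with 3 to 60 N. Pads are 20 mm wide; open, the fingers measure 115 mm over their backs; the gripper's body (75 mm by 178 mm) begins 61 mm behind the grasp point.
Start: joints at [70.061, 23.554, -0.728, 91.456, 0.321, 64.991, -4.71], TCP at [172.59, -600.701, 222.653] pointing down, gripper open.
Joint ranges: [-169.25, 169.25], [-16.82, 113.86], [-84.01, 82.57], [7.8, 145.47], [-59.2, 239.2], [7.22, 106.19], [-163.78, 163.78]. Speed limits (degrees/s): [136.94, 136.94, 172.46, 172.46, 180, 180, 180].

### API

Orientations are given as [roll, pitch, yaw] about the fixed x, y, z axes, in that order (R = Rz(yaw) Ry(pitch) Rx(roll)).
In Python, from cell import env gives the robot as it stands.
- The arm moves only by the tool apply_moves, never from a script. Its argument "series" is a list of rows, each an object with "angular": the turn, a rotation vector about the tool's x, y, z in degrees, a list of three; "travel": the shift along the tool's x, y, z in mm, a list of three; "hand": the opening, from 0 (shut) to 1 (fully open). In form: [{"angular": [wx, wy, wz], "travel": [x, y, z], "hand": hand}, ...]. A call has 1 to 8 rows; each row is the pose to reach, as a shift and turn from the pose commanded when the call began, along the tool's axes at that moment; what a row does not reach only later rows make up. A row lasts 1/8 s, in which the tool goes at most 62.5 mm and 10.7 degrees, less where a joint would pass 70% of its speed; a pose out of reach is approached as far as the arm can. A call with a gripper value outside its range is refused whole. The fingers move at their own pace and stop on an object; "force" is the grip in N (left out, the last holds). Time passes only in rows, so rows that repeat a pose let the fingers close. It gives the time, the measured TCP pose, the force, the opening and the grip force at its end, in the units of the state.
- env.state(): the state, without advancing time (a new reading comes with each control period).
- env.snapshot(name): name is "scene" or "top"; returns the picture (400x640x3 uint8, red, green, blue); there is no depth.
- env.camera_model(name): a dict with "K" (3x3 intrinsics, pixels), "dist" ([k1, k2, p1, p2, k3] as OpenCV has them; the pictures are not rectified), "cam_to_world" (4x4, takes a point from camera to world coordinates). Camera axes: x right, y down, z forward; pixel columns grow to the right and rows downward; lengths in mm; the calibration is good to about 2 mm. A picture is of the moment at which its call begins. camera_model takes no time and is no camera call.
- env.finish_job(): hands the job in; it is judged then, once.
The state is a dict: "clock": time; "q": joint angles; "qd": joint speeds; "joint_efforts": joint torques, N m; "position": TCP position; "ee_rot": TCP orientation; "ft_force": force on the tool from outside, world axes, zero at the start; "moment": the same for the moment, N m; "grip_width": finger opening in mm; "grasp_force": force on a finger pad.
Only numpy, scipy, OpenCV 4.12 (cv2) and the standard library are available. Lean on these libraries where they do the work, as an engineer would, in place of code of your own. Each camera call takes 0.05 s, during which the arm holds its last target. There are 200 camera calls.

### The job

Push the heavy transformer across the grey plate, low on its steel foot so that it slides and does not tip, until the foot sits snugly home against both walls of the L-shaped corner stop. Never lift or tilt it, leave the other things on the plate where they are, and take the hand away at the end.

Things in the scene. Friction and masses are not known exactly. Their poses are not given: they have to be found in the camera images.
- transformer: heavy transformer, 0.7 to 0.95 kg: square steel foot 70 x 70 mm, 20 mm high, rubber-soled; on it a darker block 54 x 54 mm, set back 8 mm all round, its top 66 mm above the plate. Origin: centre of the foot's underside; x, y along the foot's sides. Pushed on the foot it slides (5 to 11 N); pushed higher than about 30 mm above the plate it may tip
- corner_stop: fixed L-shaped aluminium stop on the plate: two walls at a right angle, straight inner faces 55 mm long, then 20 mm flared outward as a lead-in; 10 mm thick, 22 mm high. Origin: the inner corner at plate height. Rear wall: inner face x = 0, running to +y; right wall: inner face y = 0, running to -x. Foot home against both: the transformer's origin is at x = -35 mm, y = +35 mm in this frame
- bridge_plate: fixed flat grey plate on legs, 290 mm (x) by 470 mm (y), on which all of this stands; its top is 66 mm above the work surface (z = 0.066). Origin: under the plate's centre, at z = 0
- solder_spool: bystander on the grey plate, loose: solder spool, blue flanges, round, 61 mm across, 42 mm high; origin at the centre of its underside
- flux_bottle: bystander on the grey plate, loose: cream plastic bottle with a thin dark nozzle, 44 mm across, 111 mm high; origin at the centre of its underside
- inductor_0: bystander on the grey plate, loose: copper toroidal inductor, 40 x 37 mm, 17 mm high; origin at the centre of its underside
- capacitor_1: bystander on the grey plate, loose: black can capacitor standing upright, 30 mm across, 47 mm high, front right of the plate; origin at the centre of its underside
- capacitor_2: bystander on the grey plate, loose: black can capacitor standing upright, 30 mm across, 47 mm high, back right of the plate; origin at the centre of its underside
- tape_clear: bystander on the grey plate, loose: roll of white tape lying flat, 60 mm across, 18 mm high; origin at the centre of its underside

How it is judged:
By the outcome, as a careful person would: the job done as asked, in the order asked, and still so for the second after the job is handed in, with the robot touching nothing.
It also fails if it takes over 70 s, if anything falls off the work surface, if the arm or the gripper's body presses on something with over 40 N, if the wrist force passes 120 N, or if a joint passes its speed limit or range.

## Working session

There is one attempt and no reset: what is moved stays moved. The work goes in short steps, Python scripts to look and compute and a tool call to move; the robot and the scene stay as the last step left them, time stands still between calls to the robot, and variables do not carry over. Pictures are saved under pics/ and viewed, at most 10 in all, crops included, and the job is handed in when it is done.

Besides the shell and the picture viewer there is one more tool, called after ">>>" as a command line: name --argument value ..., lists and objects as JSON in quotes. apply_moves: Moves the arm, as the interface text tells. Its arguments: {"type":"object","properties":{"series":{"type":"array"},"force":{"type":"number"}},"required":["series"]}

```bash
mkdir -p pics; ls; python3 - <<'E'
from cell import env
import cv2
s=env.state();print(s)
for n in("top","scene"):
    cv2.imwrite(f"pics/{n}0.png",env.snapshot(n)[:,:,::-1]);m=env.camera_model(n);print(m)
E
```

```text
pics
{'clock': 0.0, 'q': array([70.06105818, 23.59861133, -0.7284706 , 91.50426248,  0.3220285 ,
       64.98913227, -4.7105819 ]), 'qd': array([ 0.09528561, -0.02913897,  0.06222112,  0.00199797,  0.00494613,
        0.00702683, -0.04792285]), 'joint_efforts': array([-2.77855370e-04, -5.87950945e+01,  6.41688276e-01, -2.91068655e+01,
       -5.37783676e-02,  1.83713087e-02,  1.34073603e-04]), 'position': array([ 172.41793428, -600.22450669,  221.82282575]), 'ee_rot': array([-1.79910344e+02,  7.38470856e-03,  1.60325315e+01]), 'ft_force': array([ 0.49765378, -0.45422318, -0.50683645]), 'moment': array([-0.0036286 ,  0.01583007,  0.04133921]), 'grasp_force': 0.0, 'grip_width': 87.92766715566444}
{'K': array([[467.94179041,   0.        , 320.43194448],
       [  0.        , 467.94179041, 201.55882125],
       [  0.        ,   0.        ,   1.        ]]), 'dist': array([-0.06318607,  0.        ,  0.        ,  0.        ,  0.        ]), 'cam_to_world': array([[-2.61198644e-02, -9.90786499e-01,  1.32890430e-01,
         3.93846739e+02],
       [-9.99649387e-01,  2.64652584e-02,  8.33124324e-04,
        -1.86937269e+02],
       [-4.34242789e-03, -1.32822076e-01, -9.91130385e-01,
         1.09416972e+03],
       [ 0.00000000e+00,  0.00000000e+00,  0.00000000e+00,
         1.00000000e+00]])}
{'K': array([[379.53006176,   0.        , 319.01503872],
       [  0.        , 379.53006176, 196.98317191],
       [  0.        ,   0.        ,   1.        ]]), 'dist': array([0.02964373, 0.        , 0.        , 0.        , 0.        ]), 'cam_to_world': array([[-7.17196783e-01, -5.39425534e-01,  4.41190284e-01,
         1.68192653e+02],
       [-6.96855129e-01,  5.59379234e-01, -4.48873926e-01,
         2.10351553e+02],
       [-4.65862541e-03, -6.29376648e-01, -7.77086438e-01,
         7.37171216e+02],
       [ 0.00000000e+00,  0.00000000e+00,  0.00000000e+00,
         1.00000000e+00]])}
```

View pics/top0.png

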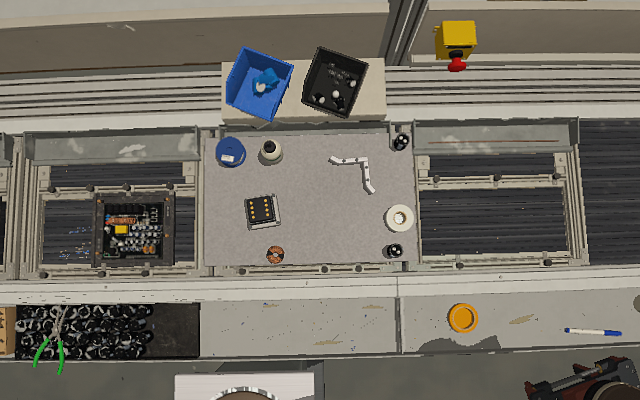

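View pics/scene0.png

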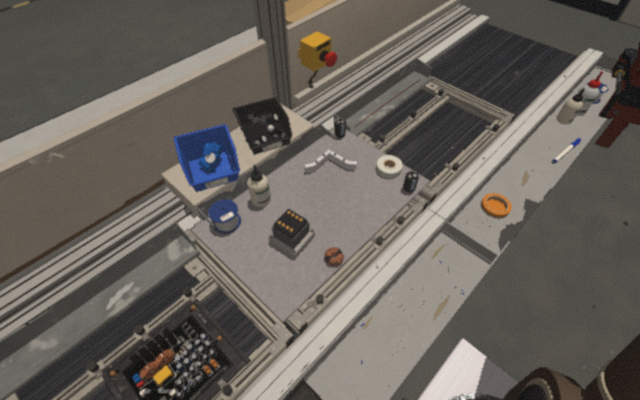

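The top view shows the transformer near pixel (262,211), the stop's corner near (366,161), the spool (230,152), the bottle (270,150), the inductor (275,254), the tape (399,218), and the capacitors (394,251) and (401,142). I'll zoom in to measure.

```bash
python3 - <<'E'
import cv2
i=cv2.imread("pics/top0.png")
a=cv2.resize(i[180:240,235:295],None,fx=6.6,fy=6.6,interpolation=cv2.INTER_CUBIC)
b=cv2.resize(i[145:205,322:382],None,fx=6.6,fy=6.6,interpolation=cv2.INTER_CUBIC)
cv2.imwrite("pics/z0.png",cv2.hconcat([a,b]))
E
```

```text
(no output)
```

View pics/z0.png

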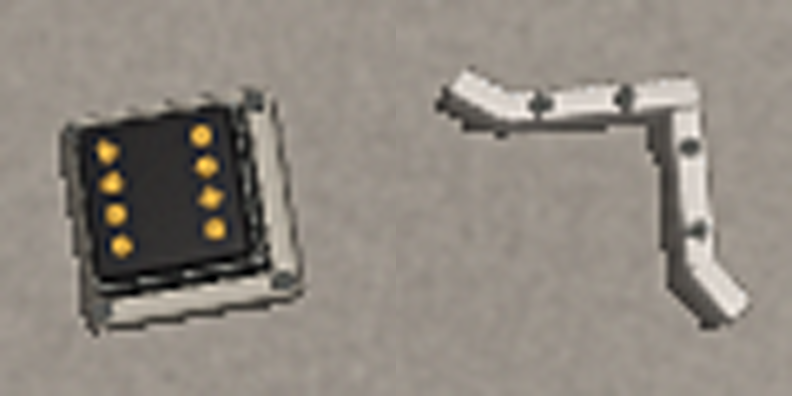

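```bash
cat > h.py <<'E'
import numpy as np,cv2
from cell import env
def px2w(uv,z,name="top"):
    m=env.camera_model(name);T=m["cam_to_world"]
    n=cv2.undistortPoints(np.array(uv,float).reshape(-1,1,2),m["K"],m["dist"]).reshape(-1,2)
    d=np.c_[n,np.ones(len(n))]@T[:3,:3].T;o=T[:3,3]
    return (o+d*((z-o[2])/d[:,2])[:,None])[:,:2]
def w2px(P,name="top"):
    m=env.camera_model(name);T=np.linalg.inv(m["cam_to_world"])
    return cv2.projectPoints(np.array(P,float).reshape(-1,1,3),cv2.Rodrigues(T[:3,:3])[0],T[:3,3],m["K"],m["dist"])[0].reshape(-1,2)
E
python3 - <<'E'
from h import *
np.set_printoptions(precision=1,suppress=True)
A=lambda L,o,dx=0:[((x-dx+.5)/6.6+o[0]-.5,(y+.5)/6.6+o[1]-.5) for x,y in L]
def box(n,uv,z):
    p=px2w(uv,z);e=np.roll(p,-1,0)-p
    print(n,p.tolist(),p.mean(0),np.linalg.norm(e,axis=1),np.degrees(np.arctan2(e[:,1],e[:,0])))
box("foot",A([(65,128),(270,92),(300,293),(95,328)],(235,180)),86)
box("block",A([(80,128),(238,105),(268,262),(100,280)],(235,180)),132)
for z,L in((88,[(505,118),(672,105),(685,243)]),(66,[(505,132),(655,125),(668,280)])):
    p=px2w(A(L,(322,145),396),z);e=np.diff(p,axis=0);print("stop",p.tolist(),np.linalg.norm(e,axis=1),np.degrees(np.arctan2(e[:,1],e[:,0])))
for n,uv,z in(("spool",(230,152),108),("bottle",(270,148),150),("ind",(275,254),83),("cap1",(394,251),113),("cap2",(401,142),113),("tape",(399,218),84)):print(n,px2w([uv],z))
E
```

```text
foot [[539.1417334301889, -20.555435333113707], [549.3335452389422, -88.555970648463], [482.4847155008363, -97.49356722499384], [472.7220367564041, -30.082955680893036]] [510.9 -59.2] [68.8 67.4 68.1 67.1] [ -81.5 -172.4   98.2    8.2]
block [[532.3848817623091, -32.893538767956386], [538.3672997604224, -82.88896845269419], [488.43264964257173, -91.69245710405418], [484.1399046948688, -38.91319678734223]] [510.8 -61.6] [50.4 50.7 53.  48.6] [ -83.2 -170.    94.6    7.1]
stop [[614.2835977046203, -227.0983135948474], [617.2341056354257, -282.808723460664], [570.5263510485073, -285.2880343369333]] [55.8 46.8] [ -87. -177.]
stop [[614.2504553301865, -227.82343113732844], [615.3297821847927, -278.85434554274394], [561.8800279479552, -281.2030611970211]] [51.  53.5] [ -88.8 -177.5]
spool [[639.5   6.8]]
bottle [[635.1 -84.6]]
ind [[418.2 -85.4]]
cap1 [[ 417.1 -337. ]]
cap2 [[ 650.3 -363.2]]
tape [[ 488.7 -355.6]]
```

```bash
cat >> h.py <<'E'
from scipy.spatial.transform import Rotation as R
def goto(x,y,z,yaw):
    s=env.state();r=R.from_euler("xyz",s["ee_rot"],degrees=True)
    g=R.from_euler("xyz",[180,0,yaw],degrees=True)
    print("travel",r.inv().apply(np.array([x,y,z])-s["position"]).round(1),"angular",(r.inv()*g).as_rotvec(degrees=True).round(1),"pos",s["position"].round(1),s["ee_rot"].round(1),"F",s["ft_force"].round(1),"t",s["clock"])
E
python3 -c "
from h import *
goto(505,5,260,92.7)"
```

```text
travel [ 486.8 -490.   -37.4] angular [ -0.1  -0.  -76.7] pos [ 172.5 -600.3  221.9] [-179.9    0.    16. ] F [-0.7  0.2  0.9] t 0.1
```

>>> apply_moves --series '[{"angular": [0, 0, 0], "travel": [0, 0, -38], "hand": 0.41}, {"angular": [0, 0, -10], "travel": [40, -40, -38], "hand": 0.41}, {"angular": [0, 0, -20], "travel": [80, -80, -38], "hand": 0.41}, {"angular": [0, 0, -30], "travel": [120, -120, -38], "hand": 0.41}, {"angular": [0, 0, -40], "travel": [160, -160, -38], "hand": 0.41}, {"angular": [0, 0, -50], "travel": [200, -200, -38], "hand": 0.41}, {"angular": [0, 0, -60], "travel": [240, -240, -38], "hand": 0.41}, {"angular": [0, 0, -70], "travel": [280, -280, -38], "hand": 0.41}]'

```text
clock: 1.1
position: [364.8, -252.5, 260.6]
ee_rot: [-180.0, 0.0, 86.4]
ft_force: [0.9, -0.2, 0.9]
grip_width: 36.2
grasp_force: 0.0
```

```bash
python3 -c "
from h import *
goto(505,5,260,92.7);print(env.state()['q'].round(0))"
```

```text
travel [265.9 123.5   0.5] angular [-0.   0.  -6.3] pos [ 364.8 -252.5  260.6] [-180.     0.    86.4] F [ 0.9 -0.2  0.9] t 1.1
[ 52.   5. -24. 111.   2.  64.  22.]
```

>>> apply_moves --series '[{"angular": [0, 0, -6.3], "travel": [50, 24, 0], "hand": 0.41}, {"angular": [0, 0, -6.3], "travel": [100, 48, 0], "hand": 0.41}, {"angular": [0, 0, -6.3], "travel": [150, 72, 0], "hand": 0.41}, {"angular": [0, 0, -6.3], "travel": [200, 96, 0], "hand": 0.41}, {"angular": [0, 0, -6.3], "travel": [235, 112, 0], "hand": 0.41}, {"angular": [0, 0, -6.3], "travel": [266, 123.5, 0], "hand": 0.41}, {"angular": [0, 0, -6.3], "travel": [266, 123.5, 50], "hand": 0.41}, {"angular": [0, 0, -6.3], "travel": [266, 123.5, 100], "hand": 0.41}]'

```text
clock: 2.1
position: [506.2, 3.0, 159.5]
ee_rot: [179.9, 0.0, 92.4]
ft_force: [0.4, -0.2, 0.3]
grip_width: 36.0
grasp_force: 0.0
```

```bash
python3 - <<'E'
from h import *
goto(505,5,72,92.7)
a=env.snapshot("scene")[:,:,::-1];b=env.snapshot("top")[:,:,::-1]
f=lambda i:cv2.resize(i,(400,400),interpolation=cv2.INTER_CUBIC)
cv2.imwrite("pics/a1.png",cv2.hconcat([f(a[150:280,190:320]),f(b[120:250,200:330])]))
E
```

```text
travel [ 2.1 -1.2 87.5] angular [ 0.1  0.  -0.3] pos [506.2   3.  159.5] [179.9   0.   92.4] F [ 0.4 -0.2  0.3] t 2.1
```

View pics/a1.png

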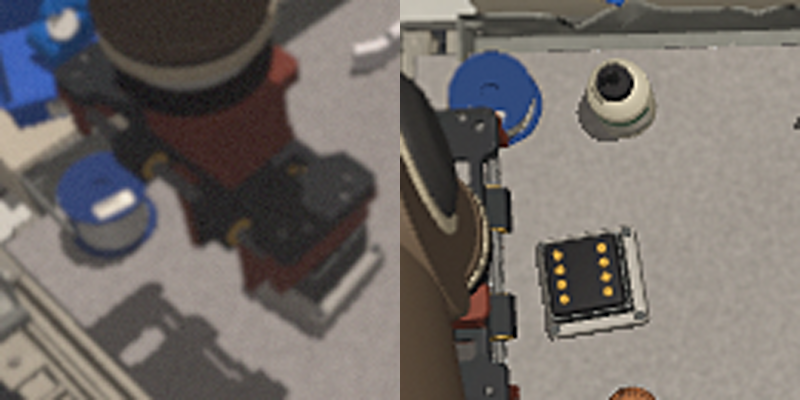

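The hand is clear of the spool and bottle, and its two fingers sit beside the transformer's left (+y) face. Next it descends and begins pushing towards −y.

>>> apply_moves --series '[{"angular": [0, 0, 0], "travel": [2, -1, 30], "hand": 0.41}, {"angular": [0, 0, 0], "travel": [2, -1, 55], "hand": 0.41}, {"angular": [0, 0, 0], "travel": [2, -1, 75], "hand": 0.41}, {"angular": [0, 0, 0], "travel": [2, -1, 86], "hand": 0.41}, {"angular": [0, 0, 0], "travel": [2, -1, 86], "hand": 0.41}]'

```text
clock: 2.82
position: [505.2, 4.4, 75.2]
ee_rot: [180.0, 0.0, 92.3]
ft_force: [-0.1, 0.4, 0.4]
grip_width: 36.2
grasp_force: 0.0
```

```bash
python3 -c "
from h import *
goto(505,-5,72,92.7)"
```

```text
travel [-9.4 -0.6  3.2] angular [ 0.   0.  -0.4] pos [505.2   4.4  75.2] [180.    0.   92.3] F [-0.1  0.4  0.4] t 2.825
```

>>> apply_moves --series '[{"angular": [0, 0, -0.4], "travel": [-5, 0, 3], "hand": 0.41}, {"angular": [0, 0, -0.4], "travel": [-10, 0, 3], "hand": 0.41}, {"angular": [0, 0, -0.4], "travel": [-15, 0, 3], "hand": 0.41}, {"angular": [0, 0, -0.4], "travel": [-20, 0, 3], "hand": 0.41}, {"angular": [0, 0, -0.4], "travel": [-25, 0, 3], "hand": 0.41}, {"angular": [0, 0, -0.4], "travel": [-30, 0, 3], "hand": 0.41}, {"angular": [0, 0, -0.4], "travel": [-36, 0, 3], "hand": 0.41}, {"angular": [0, 0, -0.4], "travel": [-42, 0, 3], "hand": 0.41}]'

```text
clock: 3.82
position: [507.1, -35.2, 72.1]
ee_rot: [179.9, -0.2, 92.8]
ft_force: [-0.2, 7.7, 0.8]
grip_width: 36.2
grasp_force: 4.1
```

>>> apply_moves --series '[{"angular": [0, 0, 0], "travel": [-6, 0, 0], "hand": 0.41}, {"angular": [0, 0, 0], "travel": [-12, 0, 0], "hand": 0.41}, {"angular": [0, 0, 0], "travel": [-18, 0, 0], "hand": 0.41}, {"angular": [0, 0, 0], "travel": [-24, 0, 0], "hand": 0.41}, {"angular": [0, 0, 0], "travel": [-30, 0, 0], "hand": 0.41}, {"angular": [0, 0, 0], "travel": [-36, 0, 0], "hand": 0.41}, {"angular": [0, 0, 0], "travel": [-42, 0, 0], "hand": 0.41}, {"angular": [0, 0, 0], "travel": [-48, 0, 0], "hand": 0.41}]'

```text
clock: 4.82
position: [509.4, -82.9, 72.1]
ee_rot: [179.9, -0.2, 92.8]
ft_force: [-0.6, 9.2, 2.4]
grip_width: 36.3
grasp_force: 4.4
```

```bash
python3 - <<'E'
from h import *
goto(510,-197,72,92.7)
a=env.snapshot("scene")[:,:,::-1];b=env.snapshot("top")[:,:,::-1]
f=lambda i:cv2.resize(i,(400,400),interpolation=cv2.INTER_CUBIC)
cv2.imwrite("pics/a2.png",cv2.hconcat([f(a[130:280,200:350]),f(b[120:270,220:370])]))
E
```

```text
travel [-114.    -5.    -0.3] angular [ 0.1 -0.2  0.1] pos [509.4 -82.9  72.1] [179.9  -0.2  92.8] F [-0.6  9.2  2.4] t 4.825
```

View pics/a2.png

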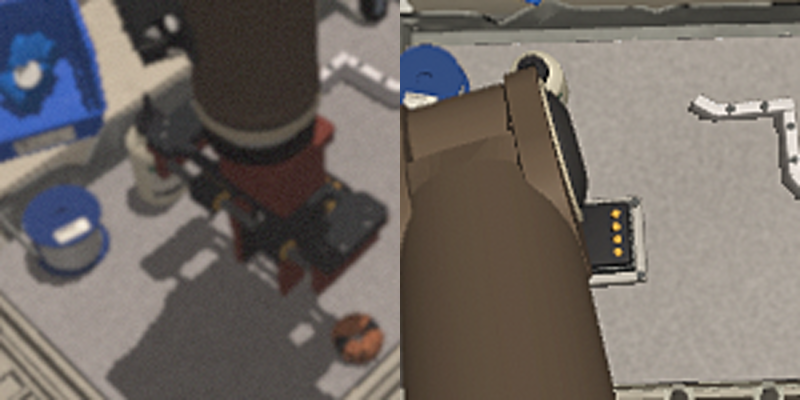

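The transformer is now square with the stop and sliding at about 9 N (crop pixel (620,240)), and the bottle and spool haven't moved. I'll keep pushing.

>>> apply_moves --series '[{"angular": [0, 0, 0], "travel": [-6, 0, 0], "hand": 0.41}, {"angular": [0, 0, 0], "travel": [-12, 0, 0], "hand": 0.41}, {"angular": [0, 0, 0], "travel": [-18, 0, 0], "hand": 0.41}, {"angular": [0, 0, 0], "travel": [-24, 0, 0], "hand": 0.41}, {"angular": [0, 0, 0], "travel": [-30, 0, 0], "hand": 0.41}, {"angular": [0, 0, 0], "travel": [-36, 0, 0], "hand": 0.41}, {"angular": [0, 0, 0], "travel": [-42, 0, 0], "hand": 0.41}, {"angular": [0, 0, 0], "travel": [-48, 0, 0], "hand": 0.41}]'

```text
clock: 5.92
position: [511.7, -130.6, 72.1]
ee_rot: [179.9, -0.2, 92.9]
ft_force: [-0.8, 9.7, 3.3]
grip_width: 35.8
grasp_force: 4.7
```

>>> apply_moves --series '[{"angular": [0, 0, 0], "travel": [-6, 0, 0], "hand": 0.41}, {"angular": [0, 0, 0], "travel": [-12, 0, 0], "hand": 0.41}, {"angular": [0, 0, 0], "travel": [-18, 0, 0], "hand": 0.41}, {"angular": [0, 0, 0], "travel": [-24, 0, 0], "hand": 0.41}, {"angular": [0, 0, 0], "travel": [-30, 0, 0], "hand": 0.41}, {"angular": [0, 0, 0], "travel": [-36, 0, 0], "hand": 0.41}, {"angular": [0, 0, 0], "travel": [-42, 0, 0], "hand": 0.41}, {"angular": [0, 0, 0], "travel": [-48, 0, 0], "hand": 0.41}]'

```text
clock: 6.92
position: [514.1, -178.3, 72.1]
ee_rot: [179.9, -0.2, 92.9]
ft_force: [-0.1, 10.5, 4.6]
grip_width: 36.0
grasp_force: 5.0
```

```bash
python3 -c "
from h import *
goto(513,-197,72,92.7)"
```

```text
travel [-18.7  -2.    0. ] angular [ 0.1 -0.2  0.2] pos [ 514.1 -178.3   72.1] [179.9  -0.2  92.9] F [-0.1 10.5  4.6] t 6.925
```

>>> apply_moves --series '[{"angular": [0, 0, 0], "travel": [-5, 0, 0], "hand": 0.41}, {"angular": [0, 0, 0], "travel": [-10, 0, 0], "hand": 0.41}, {"angular": [0, 0, 0], "travel": [-15, 0, 0], "hand": 0.41}, {"angular": [0, 0, 0], "travel": [-10, 0, 0], "hand": 0.41}, {"angular": [0, 0, 0], "travel": [5, 0, 0], "hand": 0.41}, {"angular": [0, 0, 0], "travel": [15, 0, -20], "hand": 0.41}, {"angular": [0, 0, 0], "travel": [15, 0, -60], "hand": 0.41}, {"angular": [0, 0, 0], "travel": [15, 0, -110], "hand": 0.41}]'

```text
clock: 7.92
position: [512.3, -165.2, 183.5]
ee_rot: [-180.0, -0.0, 92.8]
ft_force: [1.1, 0.7, -0.3]
grip_width: 35.7
grasp_force: 0.0
```

```bash
python3 -c "
from h import *
goto(455,-240,190,2.7)"
```

```text
travel [-71.9 -60.9  -6.4] angular [-0.1  0.  90.1] pos [ 512.3 -165.2  183.5] [-180.    -0.    92.8] F [ 1.1  0.7 -0.3] t 7.925
```

>>> apply_moves --series '[{"angular": [0, 0, 10], "travel": [-9, -8, -8], "hand": 0.41}, {"angular": [0, 0, 20], "travel": [-18, -15, -8], "hand": 0.41}, {"angular": [0, 0, 30], "travel": [-27, -23, -8], "hand": 0.41}, {"angular": [0, 0, 40], "travel": [-36, -31, -8], "hand": 0.41}, {"angular": [0, 0, 50], "travel": [-45, -38, -8], "hand": 0.41}, {"angular": [0, 0, 60], "travel": [-54, -46, -8], "hand": 0.41}, {"angular": [0, 0, 70], "travel": [-63, -54, -8], "hand": 0.41}, {"angular": [0, 0, 80], "travel": [-72, -61, -8], "hand": 0.41}]'

```text
clock: 8.93
position: [455.3, -240.6, 191.1]
ee_rot: [180.0, -0.1, 12.5]
ft_force: [0.5, -0.2, -0.4]
grip_width: 36.1
grasp_force: 0.0
```

```bash
python3 - <<'E'
from h import *
goto(455,-240,150,2.7)
b=env.snapshot("top")[:,:,::-1];a=env.snapshot("scene")[:,:,::-1]
f=lambda i:cv2.resize(i,(400,400),interpolation=cv2.INTER_CUBIC)
cv2.imwrite("pics/a3.png",cv2.hconcat([f(a[110:210,280:380]),f(b[140:240,300:400])]))
E
```

```text
travel [-0.2 -0.7 41.1] angular [ 0.  -0.1  9.8] pos [ 455.3 -240.6  191.1] [ 1.80e+02 -1.00e-01  1.25e+01] F [ 0.5 -0.2 -0.4] t 8.925
```

View pics/a3.png

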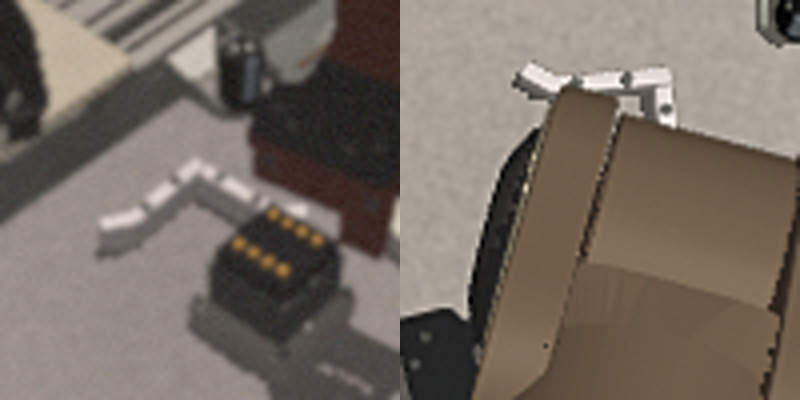

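The scene view shows the transformer upright in front of the stop, its block top around crop pixel (280,250). I'll locate it from the foot's visible corners.

```bash
python3 - <<'E'
from h import *
np.set_printoptions(precision=1,suppress=True)
c=R.from_euler("z",2.8,degrees=True)
for cx,cy in((515,-238),(511,-238),(515,-242)):
    P=[(c.apply([a,b,0])+[cx,cy,z]) for z,h in((132,27),(86,35)) for a,b in((h,h),(h,-h),(-h,-h),(-h,h))]
    print(cx,cy,((w2px(P,"scene")-[280,110]+.5)*4-.5).round(0).tolist())
i=cv2.imread("pics/a3.png")[150:370,150:390]
cv2.imwrite("pics/a4.png",cv2.resize(i,None,fx=2.5,fy=2.5))
E
```

```text
515 -238 [[210.0, 248.0], [272.0, 194.0], [350.0, 241.0], [288.0, 297.0], [188.0, 304.0], [266.0, 236.0], [362.0, 295.0], [286.0, 368.0]]
511 -238 [[215.0, 252.0], [278.0, 198.0], [356.0, 245.0], [294.0, 301.0], [193.0, 308.0], [271.0, 240.0], [368.0, 299.0], [291.0, 372.0]]
515 -242 [[215.0, 244.0], [277.0, 191.0], [355.0, 237.0], [293.0, 293.0], [193.0, 301.0], [270.0, 233.0], [367.0, 292.0], [290.0, 364.0]]
```

View pics/a4.png

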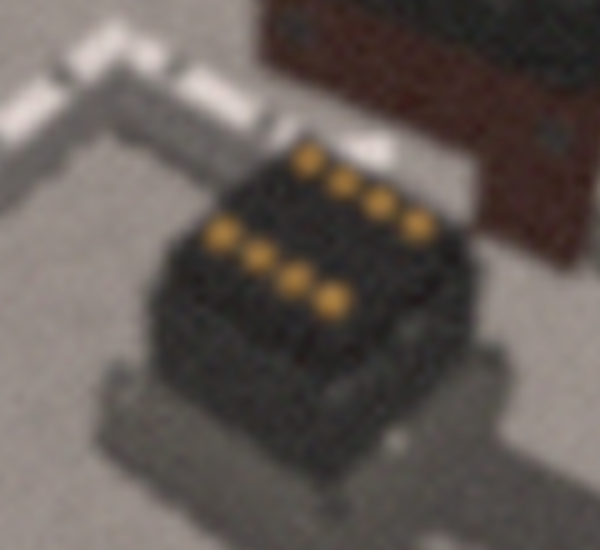

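>>> apply_moves --series '[{"angular": [0, 0, 9.8], "travel": [0, 0, 30], "hand": 0.41}, {"angular": [0, 0, 9.8], "travel": [0, 0, 60], "hand": 0.41}, {"angular": [0, 0, 9.8], "travel": [0, 0, 85], "hand": 0.41}, {"angular": [0, 0, 9.8], "travel": [0, 0, 105], "hand": 0.41}, {"angular": [0, 0, 9.8], "travel": [0, 0, 119], "hand": 0.41}, {"angular": [0, 0, 9.8], "travel": [0, 0, 119], "hand": 0.41}]'

```text
clock: 9.78
position: [455.2, -240.4, 70.3]
ee_rot: [-180.0, 0.0, 3.1]
ft_force: [0.1, 0.2, 1.1]
grip_width: 35.9
grasp_force: 0.0
```

>>> apply_moves --series '[{"angular": [0, 0, 0], "travel": [5, 0, 0], "hand": 0.41}, {"angular": [0, 0, 0], "travel": [10, 0, 0], "hand": 0.41}, {"angular": [0, 0, 0], "travel": [15, 0, 0], "hand": 0.41}, {"angular": [0, 0, 0], "travel": [20, 0, 0], "hand": 0.41}, {"angular": [0, 0, 0], "travel": [25, 0, 0], "hand": 0.41}, {"angular": [0, 0, 0], "travel": [30, 0, 0], "hand": 0.41}, {"angular": [0, 0, 0], "travel": [35, 0, 0], "hand": 0.41}, {"angular": [0, 0, 0], "travel": [40, 0, 0], "hand": 0.41}]'

```text
clock: 10.78
position: [472.0, -240.6, 70.6]
ee_rot: [-179.8, 2.5, 2.6]
ft_force: [-43.9, 0.8, 40.3]
grip_width: 36.2
grasp_force: 21.7
```

Blocked: 44 N and the transformer isn't moving. I'll back off and look.

>>> apply_moves --series '[{"angular": [0, 0, 0], "travel": [-15, 0, 0], "hand": 0.41}, {"angular": [0, 0, 0], "travel": [-25, 0, 0], "hand": 0.41}, {"angular": [0, 0, 0], "travel": [-27, 0, 0], "hand": 0.41}]'

```text
clock: 11.15
position: [468.7, -240.5, 70.8]
ee_rot: [180.0, -0.1, 2.9]
ft_force: [0.4, -0.3, 0.6]
grip_width: 36.0
grasp_force: 0.0
```

```bash
python3 - <<'E'
from h import *
goto(455,-240,72,2.7);print(env.state()["q"])
b=env.snapshot("top")[:,:,::-1];a=env.snapshot("scene")[:,:,::-1]
f=lambda i:cv2.resize(i,(400,500),interpolation=cv2.INTER_CUBIC)
cv2.imwrite("pics/a5.png",cv2.hconcat([f(a[110:235,280:380]),f(b[125:275,290:410])]))
E
```

```text
travel [-13.6  -1.2  -1.2] angular [ 0.  -0.1  0.2] pos [ 468.7 -240.5   70.8] [ 1.8e+02 -1.0e-01  2.9e+00] F [ 0.4 -0.3  0.6] t 11.15
[ 33.9603322   25.72591622 -15.26213356 112.79072198   9.69477545
  42.62849073 -74.07016603]
```

View pics/a5.png

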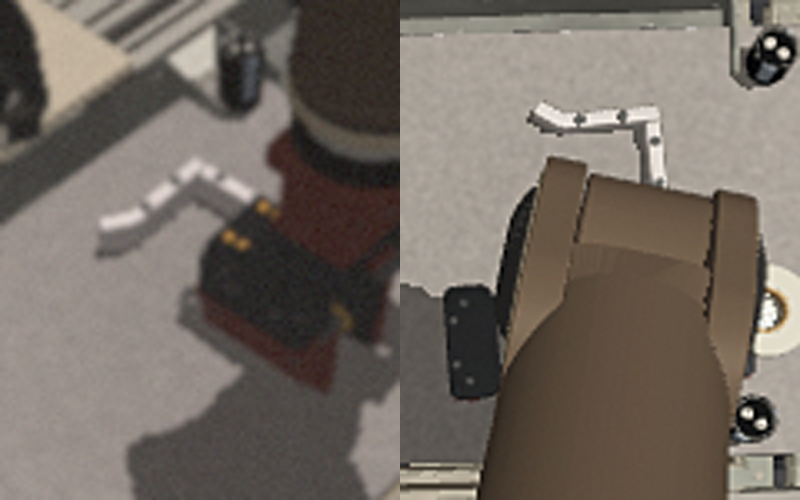

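>>> apply_moves --series '[{"angular": [0, 0, 0], "travel": [-2, 0, -3], "hand": 0.41}, {"angular": [0, 0, 0], "travel": [-1, 0, -4], "hand": 0.41}, {"angular": [0, 0, 0], "travel": [1, 0, -4], "hand": 0.41}, {"angular": [0, 0, 0], "travel": [3, 0, -4], "hand": 0.41}, {"angular": [0, 0, 0], "travel": [4, 0, -4], "hand": 0.41}]'

```text
clock: 11.88
position: [472.5, -240.2, 74.6]
ee_rot: [-180.0, 0.0, 2.9]
ft_force: [0.6, -0.6, -0.9]
grip_width: 36.0
grasp_force: 0.0
```

>>> apply_moves --series '[{"angular": [0, 0, 0], "travel": [1, 0, 0], "hand": 0.41}, {"angular": [0, 0, 0], "travel": [2, 0, 0], "hand": 0.41}, {"angular": [0, 0, 0], "travel": [2, 0, 0], "hand": 0.41}]'

```text
clock: 12.25
position: [474.3, -240.2, 74.7]
ee_rot: [180.0, -0.0, 2.9]
ft_force: [-0.1, 0.1, 0.5]
grip_width: 36.2
grasp_force: 0.0
```

>>> apply_moves --series '[{"angular": [0, 0, 0], "travel": [1, 0, 0], "hand": 0.41}, {"angular": [0, 0, 0], "travel": [2, 0, 0], "hand": 0.41}, {"angular": [0, 0, 0], "travel": [2, 0, 0], "hand": 0.41}]'

```text
clock: 12.62
position: [476.3, -240.1, 74.6]
ee_rot: [180.0, -0.0, 2.9]
ft_force: [-0.1, 0.9, 0.4]
grip_width: 36.0
grasp_force: 0.0
```

>>> apply_moves --series '[{"angular": [0, 0, 0], "travel": [2, 0, 0], "hand": 0.41}, {"angular": [0, 0, 0], "travel": [4, 0, 0], "hand": 0.41}, {"angular": [0, 0, 0], "travel": [4, 0, 0], "hand": 0.41}]'

```text
clock: 13.0
position: [478.1, -240.0, 74.6]
ee_rot: [-180.0, 0.2, 2.9]
ft_force: [-7.7, 0.7, 7.8]
grip_width: 36.1
grasp_force: 3.8
```

>>> apply_moves --series '[{"angular": [0, 0, 0], "travel": [2, 0, 0], "hand": 0.41}, {"angular": [0, 0, 0], "travel": [4, 0, 0], "hand": 0.41}, {"angular": [0, 0, 0], "travel": [4, 0, 0], "hand": 0.41}]'

```text
clock: 13.38
position: [478.1, -240.0, 74.5]
ee_rot: [-179.9, 0.7, 2.8]
ft_force: [-19.3, 1.0, 20.9]
grip_width: 35.6
grasp_force: 10.2
```

The finger's downward friction is jamming the foot (Fz ≈ Fx). I'll ease back and feed in some upward compliance so that only horizontal force is left.

>>> apply_moves --series '[{"angular": [0, 0, 0], "travel": [-3, 0, 0], "hand": 0.41}, {"angular": [0, 0, 0], "travel": [-3, 0, -1], "hand": 0.41}, {"angular": [0, 0, 0], "travel": [-3, 0, -1], "hand": 0.41}]'

```text
clock: 13.75
position: [479.4, -239.9, 74.9]
ee_rot: [-180.0, 0.2, 2.9]
ft_force: [-4.1, -0.9, -3.4]
grip_width: 36.2
grasp_force: 2.2
```

>>> apply_moves --series '[{"angular": [0, 0, 0], "travel": [1, 0, -0.5], "hand": 0.41}, {"angular": [0, 0, 0], "travel": [2, 0, -1], "hand": 0.41}, {"angular": [0, 0, 0], "travel": [2, 0, -1], "hand": 0.41}]'

```text
clock: 14.12
position: [483.3, -239.5, 76.6]
ee_rot: [-180.0, 0.0, 2.9]
ft_force: [-3.9, -1.2, -2.6]
grip_width: 36.2
grasp_force: 1.9
```

>>> apply_moves --series '[{"angular": [0, 0, 0], "travel": [2, 0, -0.1], "hand": 0.41}, {"angular": [0, 0, 0], "travel": [4, 0, -0.3], "hand": 0.41}, {"angular": [0, 0, 0], "travel": [6, 0, -0.5], "hand": 0.41}, {"angular": [0, 0, 0], "travel": [8, 0, -0.7], "hand": 0.41}]'

```text
clock: 14.62
position: [491.4, -239.3, 77.4]
ee_rot: [-180.0, 0.0, 2.9]
ft_force: [-4.4, -0.6, -3.7]
grip_width: 35.7
grasp_force: 2.2
```

>>> apply_moves --series '[{"angular": [0, 0, 0], "travel": [2, 0, -0.1], "hand": 0.41}, {"angular": [0, 0, 0], "travel": [4, 0, -0.3], "hand": 0.41}, {"angular": [0, 0, 0], "travel": [6, 0, -0.5], "hand": 0.41}]'

```text
clock: 15.0
position: [497.4, -239.0, 77.9]
ee_rot: [180.0, -0.0, 2.9]
ft_force: [-4.9, -0.9, -3.9]
grip_width: 35.8
grasp_force: 2.2
```

Fz shows the finger carrying some of the foot's weight, so I'll lower it at once to keep the foot flat.

>>> apply_moves --series '[{"angular": [0, 0, 0], "travel": [-0.5, 0, 1], "hand": 0.41}, {"angular": [0, 0, 0], "travel": [-0.5, 0, 2], "hand": 0.41}]'

```text
clock: 15.25
position: [497.1, -239.1, 76.5]
ee_rot: [180.0, -0.0, 2.9]
ft_force: [-7.0, 0.4, 6.2]
grip_width: 36.0
grasp_force: 3.4
```

```bash
python3 - <<'E'
from h import *
goto(534,-240,72,2.7)
a=env.snapshot("scene")[:,:,::-1]
cv2.imwrite("pics/a6.png",cv2.resize(a[110:210,270:370],(600,600),interpolation=cv2.INTER_CUBIC))
E
```

```text
travel [36.8  2.8  4.5] angular [ 0.  -0.   0.2] pos [ 497.1 -239.1   76.5] [180.   -0.    2.9] F [-7.   0.4  6.2] t 15.25
```

View pics/a6.png

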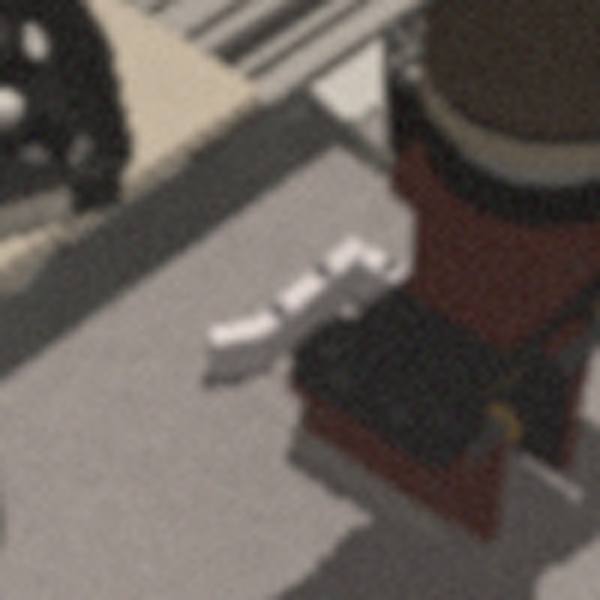

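>>> apply_moves --series '[{"angular": [0, 0, 0], "travel": [0.5, 0, -0.6], "hand": 0.41}, {"angular": [0, 0, 0], "travel": [1, 0, -0.6], "hand": 0.41}, {"angular": [0, 0, 0], "travel": [2, 0, -0.6], "hand": 0.41}]'

```text
clock: 15.68
position: [497.3, -239.1, 76.5]
ee_rot: [-180.0, 0.2, 2.9]
ft_force: [-12.1, 0.3, 5.7]
grip_width: 35.8
grasp_force: 5.7
```

>>> apply_moves --series '[{"angular": [0, 0, 0], "travel": [1, 0, 0], "hand": 0.41}, {"angular": [0, 0, 0], "travel": [2, 0, 0], "hand": 0.41}, {"angular": [0, 0, 0], "travel": [3, 0, 0], "hand": 0.41}]'

```text
clock: 16.05
position: [497.3, -239.1, 76.5]
ee_rot: [-180.0, 0.5, 2.9]
ft_force: [-20.7, 1.8, 15.6]
grip_width: 35.9
grasp_force: 10.5
```

>>> apply_moves --series '[{"angular": [0, 0, 0], "travel": [-4, 0, 0], "hand": 0.41}, {"angular": [0, 0, 0], "travel": [-4, 0, 0], "hand": 0.41}]'

```text
clock: 16.3
position: [497.5, -239.1, 76.7]
ee_rot: [180.0, 0.0, 2.9]
ft_force: [-6.6, 0.1, 0.8]
grip_width: 36.0
grasp_force: 3.3
```

>>> apply_moves --series '[{"angular": [0, 0, 0], "travel": [1, 0, -0.3], "hand": 0.41}, {"angular": [0, 0, 0], "travel": [1, 0, -0.3], "hand": 0.41}]'

```text
clock: 16.55
position: [497.5, -239.1, 76.7]
ee_rot: [-180.0, 0.1, 2.9]
ft_force: [-9.1, -0.1, 3.3]
grip_width: 36.2
grasp_force: 4.6
```

>>> apply_moves --series '[{"angular": [0, 0, 0], "travel": [0.5, 0, -0.4], "hand": 0.41}, {"angular": [0, 0, 0], "travel": [0.5, 0, -0.4], "hand": 0.41}]'

```text
clock: 16.8
position: [499.2, -239.0, 77.0]
ee_rot: [180.0, 0.0, 2.9]
ft_force: [-5.0, -0.5, -3.9]
grip_width: 35.9
grasp_force: 2.3
```

>>> apply_moves --series '[{"angular": [0, 0, 0], "travel": [1, 0, -0.2], "hand": 0.41}, {"angular": [0, 0, 0], "travel": [2, 0, -0.2], "hand": 0.41}]'

```text
clock: 17.05
position: [501.3, -238.8, 77.3]
ee_rot: [-180.0, 0.0, 2.9]
ft_force: [-3.7, -0.7, -3.3]
grip_width: 36.3
grasp_force: 2.2
```

>>> apply_moves --series '[{"angular": [0, 0, 0], "travel": [-3, 0, 0], "hand": 0.41}, {"angular": [0, 0, 0], "travel": [-6, 0, 2], "hand": 0.41}, {"angular": [0, 3, 0], "travel": [-6, 0, 5], "hand": 0.41}, {"angular": [0, 3, 0], "travel": [-6, 0, 7.5], "hand": 0.41}, {"angular": [0, 3, 0], "travel": [-6, 0, 7.5], "hand": 0.41}, {"angular": [0, 3, 0], "travel": [-3, 0, 7.5], "hand": 0.41}, {"angular": [0, 3, 0], "travel": [-2, 0, 7.5], "hand": 0.41}]'

```text
clock: 17.92
position: [500.0, -238.7, 70.0]
ee_rot: [180.0, -3.0, 3.0]
ft_force: [0.3, -0.9, -1.3]
grip_width: 35.7
grasp_force: 0.0
```

```bash
python3 -c "
from h import *
goto(520,-240,70,2.8)"
```

```text
travel [19.9  2.3  1. ] angular [ 0.  -3.   0.2] pos [ 500.  -238.7   70. ] [180.  -3.   3.] F [ 0.3 -0.9 -1.3] t 17.925
```

>>> apply_moves --series '[{"angular": [0, 0, 0], "travel": [1, 0, -0.2], "hand": 0.41}, {"angular": [0, 0, 0], "travel": [2, 0, -0.5], "hand": 0.41}, {"angular": [0, 0, 0], "travel": [3, 0, -0.8], "hand": 0.41}, {"angular": [0, 0, 0], "travel": [4, 0, -1.0], "hand": 0.41}, {"angular": [0, 0, 0], "travel": [5, 0, -1.0], "hand": 0.41}]'

```text
clock: 18.55
position: [501.5, -238.7, 70.4]
ee_rot: [-179.9, -2.7, 2.9]
ft_force: [-9.5, 0.1, 3.8]
grip_width: 35.9
grasp_force: 4.9
```

>>> apply_moves --series '[{"angular": [0, 0, 0], "travel": [1.5, 0, 0], "hand": 0.41}, {"angular": [0, 0, 0], "travel": [3, 0, 0], "hand": 0.41}]'

```text
clock: 18.8
position: [501.7, -238.7, 70.4]
ee_rot: [-179.9, -2.4, 2.9]
ft_force: [-19.3, 1.1, 15.1]
grip_width: 36.1
grasp_force: 10.0
```

>>> apply_moves --series '[{"angular": [0, 0, 0], "travel": [-3, 0, 0], "hand": 0.41}, {"angular": [0, 0, 0], "travel": [-3, 0, -0.6], "hand": 0.41}, {"angular": [0, 0, 0], "travel": [-2, 0, -0.8], "hand": 0.41}]'

```text
clock: 19.18
position: [504.1, -238.5, 71.4]
ee_rot: [-180.0, -2.9, 2.9]
ft_force: [-4.5, 0.1, -4.7]
grip_width: 36.0
grasp_force: 2.0
```

>>> apply_moves --series '[{"angular": [0, 0, 0], "travel": [1, 0, 0], "hand": 0.41}, {"angular": [0, 0, 0], "travel": [2, 0, 0], "hand": 0.41}]'

```text
clock: 19.42
position: [507.1, -238.4, 71.9]
ee_rot: [-180.0, -3.0, 2.9]
ft_force: [-5.2, -0.4, -3.4]
grip_width: 36.6
grasp_force: 2.0
```

>>> apply_moves --series '[{"angular": [0, 0, 0], "travel": [2, 0, 0], "hand": 0.41}, {"angular": [0, 0, 0], "travel": [4, 0, 0.1], "hand": 0.41}, {"angular": [0, 0, 0], "travel": [6, 0, 0.2], "hand": 0.41}]'

```text
clock: 19.8
position: [513.3, -238.1, 72.2]
ee_rot: [-180.0, -3.0, 2.9]
ft_force: [-4.1, -0.6, -4.4]
grip_width: 36.0
grasp_force: 2.0
```

>>> apply_moves --series '[{"angular": [0, 0, 0], "travel": [2, 0, 0], "hand": 0.41}, {"angular": [0, 0, 0], "travel": [4, 0, 0.1], "hand": 0.41}, {"angular": [0, 0, 0], "travel": [6, 0, 0.2], "hand": 0.41}]'

```text
clock: 20.18
position: [519.2, -237.9, 72.3]
ee_rot: [180.0, -3.0, 2.9]
ft_force: [-4.0, -0.5, -4.0]
grip_width: 35.9
grasp_force: 2.0
```

>>> apply_moves --series '[{"angular": [0, 0, 0], "travel": [2, 0, 0.1], "hand": 0.41}, {"angular": [0, 0, 0], "travel": [4, 0, 0.2], "hand": 0.41}, {"angular": [0, 0, 0], "travel": [6, 0, 0.3], "hand": 0.41}]'

```text
clock: 20.55
position: [525.2, -237.5, 72.3]
ee_rot: [180.0, -3.0, 2.9]
ft_force: [-3.2, -0.2, -3.5]
grip_width: 36.1
grasp_force: 2.0
```

>>> apply_moves --series '[{"angular": [0, 0, 0], "travel": [1.5, 0, 0.1], "hand": 0.41}, {"angular": [0, 0, 0], "travel": [3, 0, 0.2], "hand": 0.41}]'

```text
clock: 20.8
position: [528.2, -237.4, 72.2]
ee_rot: [-180.0, -3.0, 2.9]
ft_force: [-4.5, -0.6, -3.4]
grip_width: 36.0
grasp_force: 2.0
```

>>> apply_moves --series '[{"angular": [0, 0, 0], "travel": [-2, 0, 0.5], "hand": 0.41}, {"angular": [0, 0, 0], "travel": [-8, 0, 0], "hand": 0.41}, {"angular": [0, -3, 0], "travel": [-20, 0, -10], "hand": 0.41}, {"angular": [0, -3, 0], "travel": [-20, 0, -60], "hand": 0.41}, {"angular": [0, -3, 0], "travel": [-20, 0, -118], "hand": 0.41}, {"angular": [0, -3, 0], "travel": [-20, 0, -118], "hand": 0.41}]'

```text
clock: 21.55
position: [505.2, -239.8, 194.5]
ee_rot: [179.7, -0.6, 2.9]
ft_force: [0.4, 0.2, -0.7]
grip_width: 36.1
grasp_force: 0.0
```

```bash
python3 -c "
from h import *
goto(572,-170,190,92.8)"
```

```text
travel [ 70.3 -66.3   4.9] angular [  0.7  -0.2 -89.9] pos [ 505.2 -239.8  194.5] [179.7  -0.6   2.9] F [ 0.4  0.2 -0.7] t 21.55
```

>>> apply_moves --series '[{"angular": [0, 0, -10], "travel": [9, -8, 0], "hand": 0.41}, {"angular": [0, 0, -20], "travel": [18, -16, 0], "hand": 0.41}, {"angular": [0, 0, -30], "travel": [27, -25, 0], "hand": 0.41}, {"angular": [0, 0, -40], "travel": [36, -33, 0], "hand": 0.41}, {"angular": [0, 0, -50], "travel": [45, -41, 0], "hand": 0.41}, {"angular": [0, 0, -60], "travel": [54, -50, 0], "hand": 0.41}, {"angular": [0, 0, -70], "travel": [62, -58, 0], "hand": 0.41}, {"angular": [0, 0, -80], "travel": [70, -66, 0], "hand": 0.41}]'

```text
clock: 22.55
position: [568.8, -168.8, 188.5]
ee_rot: [180.0, -0.0, 83.3]
ft_force: [0.3, -0.1, -0.5]
grip_width: 36.0
grasp_force: 0.0
```

```bash
python3 - <<'E'
from h import *
goto(572,-170,71,92.8)
a=env.snapshot("scene")[:,:,::-1];b=env.snapshot("top")[:,:,::-1]
f=lambda i:cv2.resize(i,(400,400),interpolation=cv2.INTER_CUBIC)
cv2.imwrite("pics/a7.png",cv2.hconcat([f(a[120:200,280:360]),f(b[140:220,320:400])]))
E
```

```text
travel [ -0.9   3.2 117.5] angular [ 0.  -0.  -9.5] pos [ 568.8 -168.8  188.5] [180.   -0.   83.3] F [ 0.3 -0.1 -0.5] t 22.55
```

View pics/a7.png

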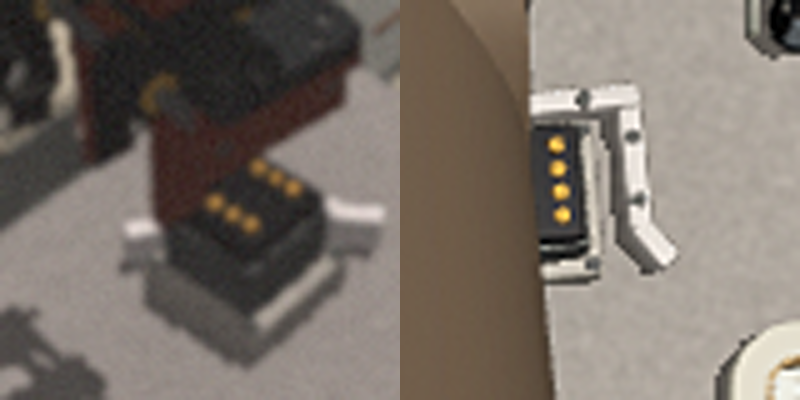

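The transformer is upright and in the stop, a few mm short of each wall (foot's right edge at crop x 605 against the wall at about 620). Next I push −y onto the right wall.

>>> apply_moves --series '[{"angular": [0, 0, -9.5], "travel": [1, 1, 30], "hand": 0.41}, {"angular": [0, 0, -9.5], "travel": [2, 1, 60], "hand": 0.41}, {"angular": [0, 0, -9.5], "travel": [2, 1, 90], "hand": 0.41}, {"angular": [0, 0, -9.5], "travel": [2, 1, 108], "hand": 0.41}, {"angular": [0, 0, -9.5], "travel": [2, 1, 117], "hand": 0.41}, {"angular": [0, 0, -9.5], "travel": [2, 1, 117], "hand": 0.41}]'

```text
clock: 23.4
position: [569.7, -167.4, 72.0]
ee_rot: [-180.0, -0.0, 92.4]
ft_force: [-0.6, 0.0, -0.5]
grip_width: 36.0
grasp_force: 0.0
```

>>> apply_moves --series '[{"angular": [0, 0, 0], "travel": [-4, 0, 0], "hand": 0.41}, {"angular": [0, 0, 0], "travel": [-8, 0, 0], "hand": 0.41}, {"angular": [0, 0, 0], "travel": [-12, 0, 0], "hand": 0.41}, {"angular": [0, 0, 0], "travel": [-16, 0, 0], "hand": 0.41}, {"angular": [0, 0, 0], "travel": [-19, 0, 0], "hand": 0.41}, {"angular": [0, 0, 0], "travel": [-22, 0, 0], "hand": 0.41}]'

```text
clock: 24.15
position: [570.7, -189.6, 72.1]
ee_rot: [180.0, -0.0, 92.4]
ft_force: [-0.5, -0.1, -0.4]
grip_width: 35.9
grasp_force: 0.0
```

>>> apply_moves --series '[{"angular": [0, 0, 0], "travel": [-2, 0, 0], "hand": 0.41}, {"angular": [0, 0, 0], "travel": [-4, 0, 0], "hand": 0.41}]'

```text
clock: 24.4
position: [570.9, -191.0, 72.1]
ee_rot: [-180.0, -0.2, 92.5]
ft_force: [-0.8, 6.7, 1.0]
grip_width: 35.7
grasp_force: 3.3
```

>>> apply_moves --series '[{"angular": [0, 0, 0], "travel": [-2, 0, 0], "hand": 0.41}, {"angular": [0, 0, 0], "travel": [-4, 0, 0], "hand": 0.41}, {"angular": [0, 0, 0], "travel": [-6, 0, 0], "hand": 0.41}]'

```text
clock: 24.78
position: [571.4, -195.7, 72.0]
ee_rot: [180.0, -0.2, 92.6]
ft_force: [-1.6, 9.9, 1.3]
grip_width: 36.2
grasp_force: 4.4
```

>>> apply_moves --series '[{"angular": [0, 0, 0], "travel": [-1.5, 0, 0], "hand": 0.41}, {"angular": [0, 0, 0], "travel": [-3, 0, 0], "hand": 0.41}]'

```text
clock: 25.02
position: [571.6, -198.7, 72.1]
ee_rot: [180.0, -0.2, 92.6]
ft_force: [-0.8, 7.7, 1.8]
grip_width: 36.0
grasp_force: 4.3
```

>>> apply_moves --series '[{"angular": [0, 0, 0], "travel": [-1.5, 0, 0], "hand": 0.41}, {"angular": [0, 0, 0], "travel": [-3, 0, 0], "hand": 0.41}]'

```text
clock: 25.28
position: [571.7, -201.7, 72.1]
ee_rot: [180.0, -0.2, 92.6]
ft_force: [-1.4, 8.6, 2.2]
grip_width: 35.6
grasp_force: 4.3
```

>>> apply_moves --series '[{"angular": [0, 0, 0], "travel": [-1, 0, 0], "hand": 0.41}, {"angular": [0, 0, 0], "travel": [-2, 0, 0], "hand": 0.41}]'

```text
clock: 25.52
position: [571.7, -202.3, 72.1]
ee_rot: [-180.0, -0.3, 92.6]
ft_force: [-2.3, 12.6, 3.3]
grip_width: 36.1
grasp_force: 6.4
```

>>> apply_moves --series '[{"angular": [0, 0, 0], "travel": [-1, 0, 0], "hand": 0.41}, {"angular": [0, 0, 0], "travel": [-2, 0, 0], "hand": 0.41}]'

```text
clock: 25.78
position: [571.7, -202.4, 72.1]
ee_rot: [-180.0, -0.4, 92.7]
ft_force: [-3.1, 17.5, 5.3]
grip_width: 36.1
grasp_force: 8.9
```

>>> apply_moves --series '[{"angular": [0, 0, 0], "travel": [-1, 0, 0], "hand": 0.41}, {"angular": [0, 0, 0], "travel": [3, 0, 0], "hand": 0.41}, {"angular": [0, 0, 0], "travel": [20, 0, -5], "hand": 0.41}, {"angular": [0, 0, 0], "travel": [32, 0, -60], "hand": 0.41}, {"angular": [0, 0, 0], "travel": [32, 0, -118], "hand": 0.41}, {"angular": [0, 0, 0], "travel": [32, 0, -118], "hand": 0.41}]'

```text
clock: 26.52
position: [573.0, -177.1, 195.3]
ee_rot: [179.5, 0.2, 92.4]
ft_force: [0.5, -0.1, -0.5]
grip_width: 36.0
grasp_force: 0.0
```

```bash
python3 - <<'E'
from h import *
goto(505,-240,190,2.8)
E
```

```text
travel [-59.9 -70.6   4.9] angular [ 0.5 -0.2 89.6] pos [ 573.  -177.1  195.3] [179.5   0.2  92.4] F [ 0.5 -0.1 -0.5] t 26.525
```

>>> apply_moves --series '[{"angular": [0, 0, 10], "travel": [-8, -9, 0], "hand": 0.41}, {"angular": [0, 0, 20], "travel": [-15, -18, 0], "hand": 0.41}, {"angular": [0, 0, 30], "travel": [-23, -27, 0], "hand": 0.41}, {"angular": [0, 0, 40], "travel": [-30, -36, 0], "hand": 0.41}, {"angular": [0, 0, 50], "travel": [-38, -45, 0], "hand": 0.41}, {"angular": [0, 0, 60], "travel": [-45, -54, 0], "hand": 0.41}, {"angular": [0, 0, 70], "travel": [-53, -63, 0], "hand": 0.41}, {"angular": [0, 0, 80], "travel": [-60, -71, 0], "hand": 0.41}]'

```text
clock: 27.52
position: [500.8, -240.5, 189.2]
ee_rot: [-180.0, 0.1, 12.1]
ft_force: [0.0, -0.4, -0.0]
grip_width: 36.2
grasp_force: 0.0
```

```bash
python3 - <<'E'
from h import *
goto(512,-241,70,2.8)
E
```

```text
travel [ 11.    2.8 119.2] angular [-0.   0.1  9.3] pos [ 500.8 -240.5  189.2] [-1.80e+02  1.00e-01  1.21e+01] F [ 0.  -0.4 -0. ] t 27.525
```

>>> apply_moves --series '[{"angular": [0, 0, 9.3], "travel": [4, 1, 30], "hand": 0.41}, {"angular": [0, 0, 9.3], "travel": [8, 2, 60], "hand": 0.41}, {"angular": [0, 0, 9.3], "travel": [11, 3, 90], "hand": 0.41}, {"angular": [0, 0, 9.3], "travel": [11, 3, 110], "hand": 0.41}, {"angular": [0, 0, 9.3], "travel": [11, 3, 117], "hand": 0.41}]'

```text
clock: 28.15
position: [511.9, -240.3, 71.2]
ee_rot: [-179.9, 0.2, 3.1]
ft_force: [-0.5, -0.4, -0.7]
grip_width: 36.1
grasp_force: 0.0
```

>>> apply_moves --series '[{"angular": [0, 3, 0], "travel": [4, 0, 0], "hand": 0.41}, {"angular": [0, 3, 0], "travel": [8, 0, 0], "hand": 0.41}, {"angular": [0, 3, 0], "travel": [12, 0, 0], "hand": 0.41}, {"angular": [0, 3, 0], "travel": [14, 0, 0], "hand": 0.41}]'

```text
clock: 28.65
position: [527.9, -240.0, 73.4]
ee_rot: [180.0, -3.0, 3.2]
ft_force: [-0.7, -0.1, 1.0]
grip_width: 36.4
grasp_force: 0.0
```

>>> apply_moves --series '[{"angular": [0, 0, 0], "travel": [-1, 0, 3], "hand": 0.41}, {"angular": [0, 0, 0], "travel": [-1, 0, 3], "hand": 0.41}, {"angular": [0, 0, 0], "travel": [0.5, 0.5, 2.8], "hand": 0.41}, {"angular": [0, 0, 0], "travel": [1.5, 1.5, 2.4], "hand": 0.41}, {"angular": [0, 0, 0], "travel": [2.5, 2.5, 2.0], "hand": 0.41}]'

```text
clock: 29.28
position: [528.7, -241.7, 70.7]
ee_rot: [-179.9, -2.8, 3.1]
ft_force: [-4.3, 2.7, -1.0]
grip_width: 35.8
grasp_force: 1.7
```

>>> apply_moves --series '[{"angular": [0, 0, 0], "travel": [1, 1, -0.3], "hand": 0.41}, {"angular": [0, 0, 0], "travel": [2, 2, -0.6], "hand": 0.41}]'

```text
clock: 29.52
position: [529.2, -242.5, 70.7]
ee_rot: [-179.8, -2.7, 3.2]
ft_force: [-8.4, 7.3, 0.8]
grip_width: 36.1
grasp_force: 4.3
```

Vertical force is near zero now. I'll continue the same diagonal push.

>>> apply_moves --series '[{"angular": [0, 0, 0], "travel": [1, 1, -0.4], "hand": 0.41}, {"angular": [0, 0, 0], "travel": [2, 2, -0.7], "hand": 0.41}]'

```text
clock: 29.78
position: [529.4, -243.1, 70.7]
ee_rot: [-179.7, -2.4, 3.2]
ft_force: [-12.6, 10.5, 2.2]
grip_width: 35.9
grasp_force: 6.4
```

>>> apply_moves --series '[{"angular": [0, 0, 0], "travel": [1, 1, -0.3], "hand": 0.41}, {"angular": [0, 0, 0], "travel": [2, 2, -0.5], "hand": 0.41}]'

```text
clock: 30.02
position: [529.5, -243.8, 70.6]
ee_rot: [-179.6, -2.2, 3.3]
ft_force: [-17.7, 13.5, 5.1]
grip_width: 36.3
grasp_force: 8.7
```

>>> apply_moves --series '[{"angular": [0, 0, 0], "travel": [-2, -3, 0], "hand": 0.41}, {"angular": [0, 0, 0], "travel": [-2, -5, -0.5], "hand": 0.41}]'

```text
clock: 30.28
position: [531.1, -243.0, 72.2]
ee_rot: [-179.9, -2.7, 3.1]
ft_force: [-4.4, -0.8, -4.3]
grip_width: 35.9
grasp_force: 2.1
```

>>> apply_moves --series '[{"angular": [0, 0, 0], "travel": [0, 0, -0.4], "hand": 0.41}, {"angular": [0, 0, 0], "travel": [0, 0, -0.6], "hand": 0.41}]'

```text
clock: 30.52
position: [531.3, -243.3, 72.9]
ee_rot: [-179.9, -2.7, 3.1]
ft_force: [-5.6, -0.4, -5.4]
grip_width: 35.7
grasp_force: 2.7
```

>>> apply_moves --series '[{"angular": [0, 0, 0], "travel": [1, 0, 0.1], "hand": 0.41}, {"angular": [0, 0, 0], "travel": [2, 0, 0.2], "hand": 0.41}]'

```text
clock: 30.78
position: [531.5, -243.2, 72.2]
ee_rot: [-179.9, -2.5, 3.1]
ft_force: [-10.0, 1.0, -4.9]
grip_width: 36.0
grasp_force: 5.3
```

>>> apply_moves --series '[{"angular": [0, 0, 0], "travel": [1, 0, 0.1], "hand": 0.41}, {"angular": [0, 0, 0], "travel": [2, 0, 0.2], "hand": 0.41}]'

```text
clock: 31.02
position: [531.7, -243.2, 71.4]
ee_rot: [-179.9, -2.3, 3.1]
ft_force: [-14.6, 0.7, -5.0]
grip_width: 36.1
grasp_force: 7.3
```

>>> apply_moves --series '[{"angular": [0, 0, 0], "travel": [0, 0, 0.5], "hand": 0.41}, {"angular": [0, 0, 0], "travel": [0.5, 0, 0.7], "hand": 0.41}]'

```text
clock: 31.28
position: [531.7, -243.1, 70.8]
ee_rot: [-179.9, -2.3, 3.1]
ft_force: [-17.7, 1.2, 0.6]
grip_width: 35.8
grasp_force: 8.5
```

>>> apply_moves --series '[{"angular": [0, 0, 0], "travel": [1, 0, -0.2], "hand": 0.41}, {"angular": [0, 0, 0], "travel": [2, 0, -0.4], "hand": 0.41}]'

```text
clock: 31.52
position: [531.8, -243.1, 70.9]
ee_rot: [-179.8, -2.1, 3.0]
ft_force: [-22.4, 1.3, 1.8]
grip_width: 36.0
grasp_force: 10.9
```

The foot takes 22 N with almost no vertical force and doesn't move, so it's against the rear wall. I'll release and re-seat it on the right wall.

>>> apply_moves --series '[{"angular": [0, 0, 0], "travel": [-4, 0, 0], "hand": 0.41}, {"angular": [0, 0, 0], "travel": [-9, 0, 0], "hand": 0.41}, {"angular": [0, -3, 0], "travel": [-25, 0, -10], "hand": 0.41}, {"angular": [0, -3, 0], "travel": [-25, 0, -60], "hand": 0.41}, {"angular": [0, -3, 0], "travel": [-25, 0, -118], "hand": 0.41}, {"angular": [0, -3, 0], "travel": [-25, 0, -118], "hand": 0.41}]'

```text
clock: 32.28
position: [513.1, -246.0, 196.2]
ee_rot: [179.7, -0.6, 3.1]
ft_force: [-0.3, -0.2, -0.2]
grip_width: 36.3
grasp_force: 0.0
```

```bash
python3 -c "
from h import *
goto(574,-176,190,92.8)"
```

```text
travel [ 64.5 -66.7   6.6] angular [  0.7  -0.2 -89.7] pos [ 513.1 -246.   196.2] [179.7  -0.6   3.1] F [-0.3 -0.2 -0.2] t 32.275
```

>>> apply_moves --series '[{"angular": [0, 0, -10], "travel": [8, -8, 0], "hand": 0.41}, {"angular": [0, 0, -20], "travel": [16, -17, 0], "hand": 0.41}, {"angular": [0, 0, -30], "travel": [24, -25, 0], "hand": 0.41}, {"angular": [0, 0, -40], "travel": [32, -34, 0], "hand": 0.41}, {"angular": [0, 0, -50], "travel": [40, -42, 0], "hand": 0.41}, {"angular": [0, 0, -60], "travel": [48, -50, 0], "hand": 0.41}, {"angular": [0, 0, -70], "travel": [56, -59, 0], "hand": 0.41}, {"angular": [0, 0, -80], "travel": [64, -67, 0], "hand": 0.41}]'

```text
clock: 33.28
position: [570.4, -173.9, 190.1]
ee_rot: [179.9, -0.0, 83.5]
ft_force: [-0.0, -1.9, 0.2]
grip_width: 35.8
grasp_force: 0.0
```

```bash
python3 -c "
from h import *
goto(574,-178,71,92.8)"
```

```text
travel [ -3.7   3.9 119.1] angular [ 0.1 -0.  -9.3] pos [ 570.4 -173.9  190.1] [179.9  -0.   83.5] F [-0.  -1.9  0.2] t 33.275
```

>>> apply_moves --series '[{"angular": [0, 0, -9.3], "travel": [0, 2, 30], "hand": 0.41}, {"angular": [0, 0, -9.3], "travel": [0, 2, 60], "hand": 0.41}, {"angular": [0, 0, -9.3], "travel": [0, 2, 90], "hand": 0.41}, {"angular": [0, 0, -9.3], "travel": [0, 2, 110], "hand": 0.41}, {"angular": [0, 0, -9.3], "travel": [0, 2, 118], "hand": 0.41}, {"angular": [0, 0, -9.3], "travel": [0, 2, 118], "hand": 0.41}]'

```text
clock: 34.02
position: [571.7, -174.4, 72.5]
ee_rot: [180.0, -0.0, 92.4]
ft_force: [1.2, 0.2, 0.7]
grip_width: 35.6
grasp_force: 0.0
```

>>> apply_moves --series '[{"angular": [0, 0, 0], "travel": [-5, 0, 0], "hand": 0.41}, {"angular": [0, 0, 0], "travel": [-10, 0, 0], "hand": 0.41}, {"angular": [0, 0, 0], "travel": [-15, 0, 0], "hand": 0.41}, {"angular": [0, 0, 0], "travel": [-20, 0, 0], "hand": 0.41}, {"angular": [0, 0, 0], "travel": [-23, 0, 0], "hand": 0.41}, {"angular": [0, 0, 0], "travel": [-26, 0, 0], "hand": 0.41}]'

```text
clock: 34.78
position: [572.5, -200.6, 72.5]
ee_rot: [-180.0, -0.0, 92.4]
ft_force: [-0.7, -0.8, -0.1]
grip_width: 36.2
grasp_force: 0.0
```

>>> apply_moves --series '[{"angular": [0, 0, 0], "travel": [-1.5, 0, 0], "hand": 0.41}, {"angular": [0, 0, 0], "travel": [-3, 0, 0], "hand": 0.41}, {"angular": [0, 0, 0], "travel": [-3, 0, 0], "hand": 0.41}]'

```text
clock: 35.15
position: [572.6, -202.2, 72.4]
ee_rot: [-180.0, -0.1, 92.5]
ft_force: [-1.0, 4.7, 1.1]
grip_width: 35.9
grasp_force: 2.2
```

>>> apply_moves --series '[{"angular": [0, 0, 0], "travel": [-2, 0, 0], "hand": 0.41}, {"angular": [0, 0, 0], "travel": [-4, 0, 0], "hand": 0.41}, {"angular": [0, 0, 0], "travel": [-5, 0, 0], "hand": 0.41}]'

```text
clock: 35.52
position: [572.6, -202.5, 72.5]
ee_rot: [-179.9, -0.4, 92.7]
ft_force: [-5.0, 17.0, 5.0]
grip_width: 36.0
grasp_force: 8.4
```

>>> apply_moves --series '[{"angular": [0, 0, 0], "travel": [5, 0, 0], "hand": 0.41}, {"angular": [0, 0, 0], "travel": [10, 0, 0], "hand": 0.41}, {"angular": [0, 0, 0], "travel": [25, 0, -5], "hand": 0.41}, {"angular": [0, 0, 0], "travel": [35, 0, -60], "hand": 0.41}, {"angular": [0, 0, 0], "travel": [35, 0, -120], "hand": 0.41}, {"angular": [0, 0, 0], "travel": [35, 0, -170], "hand": 0.41}]'

```text
clock: 36.28
position: [571.7, -172.6, 245.3]
ee_rot: [179.9, 0.0, 92.5]
ft_force: [0.5, 0.2, -0.6]
grip_width: 36.0
grasp_force: 0.0
```

```bash
python3 -c "
from h import *
goto(400,0,300,92.8)"
```

```text
travel [ 179.8 -164.   -55.1] angular [ 0.1  0.  -0.3] pos [ 571.7 -172.6  245.3] [179.9   0.   92.5] F [ 0.5  0.2 -0.6] t 36.275
```

>>> apply_moves --series '[{"angular": [0, 0, 0], "travel": [40, -36, -12], "hand": 0.41}, {"angular": [0, 0, 0], "travel": [80, -73, -25], "hand": 0.41}, {"angular": [0, 0, 0], "travel": [120, -110, -37], "hand": 0.41}, {"angular": [0, 0, 0], "travel": [160, -146, -50], "hand": 0.41}, {"angular": [0, 0, 0], "travel": [200, -164, -55], "hand": 0.41}, {"angular": [0, 0, 0], "travel": [220, -164, -55], "hand": 0.41}]'

```text
clock: 37.02
position: [396.9, 41.6, 298.5]
ee_rot: [179.9, 0.2, 92.5]
ft_force: [0.9, 0.0, -0.1]
grip_width: 36.3
grasp_force: 0.0
```

```bash
python3 - <<'E'
from h import *
b=env.snapshot("top")[:,:,::-1].copy();cv2.imwrite("pics/top1.png",b);a=cv2.imread("pics/top0.png")
def dots(i,x0,x1,y0,y1,z=132):
    h=cv2.cvtColor(i,cv2.COLOR_BGR2HSV)[y0:y1,x0:x1];m=cv2.inRange(h,(12,120,110),(32,255,255))
    n,_,st,c=cv2.connectedComponentsWithStats(m);c=c[1:][st[1:,4]>=3]+[x0,y0]
    return px2w(c,z)
for i,r in((a,(240,290,185,240)),(b,(325,375,150,205))):
    p=dots(i,*r);q,(w,h),an=cv2.minAreaRect(p.astype(np.float32));print(len(p),p.mean(0).round(1),w,h,an)
d=cv2.absdiff(a,b).max(2)
for n,(u,v) in dict(spool=(230,152),bottle=(270,150),ind=(275,254),cap1=(394,251),cap2=(401,142),tape=(399,218),stoptip=(336,160)).items():
    t=a[v-14:v+15,u-14:u+15];s=b[v-20:v+21,u-20:u+21]
    r=cv2.matchTemplate(s,t,cv2.TM_CCOEFF_NORMED);_,mx,_,l=cv2.minMaxLoc(r);print(n,round(mx,3),l[0]-6,l[1]-6)
s=env.snapshot("scene")[:,:,::-1].copy();cv2.imwrite("pics/scene1.png",s)
E
```

```text
8 [512.1 -58.3] 30.093324661254883 31.074417114257812 8.598811149597168
8 [ 578.9 -248.9] 30.11549949645996 30.52182960510254 3.5211892127990723
spool 1.0 0 0
bottle 1.0 0 0
ind 1.0 0 0
cap1 1.0 0 0
cap2 1.0 0 0
tape 1.0 0 0
stoptip 0.568 0 0
```

The measurements put the transformer at (578.9, −248.9) mm, yaw about 3°, against a home target of (579.4, −248.2). No bystander has moved, and the hand is clear.

```bash
python3 -c "
from cell import env
print(env.finish_job())"
```

```text
the job is handed in; nothing more can be done
None
```

The transformer is home against both walls of the corner stop and the job is handed in at about 37 s; the other items did not move and the hand is clear, though the finger carried up to about 5 N of its weight during the +x push and I could not confirm the foot stayed perfectly flat throughout.

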